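# Wedge the rocking bench scale steady

### The arm

A 6-joint arm with a two-finger parallel gripper is mounted at the origin on the work surface. World frame = base frame: x ahead of the robot, y to its left, z up, the work surface at z = 0. Lengths are in m, angles in rad, forces in N, time in s.
With the tool pointing down it reaches from about 0.375 to 0.9 m from the base axis. Payload 3.1 kg.
Tool frame: the origin (TCP) lies between the finger pads; the fingertips stand 22 mm ahead of it and the grasp point (between the pads) lies 3 mm ahead of it; z points along the fingers, y is the direction in which the jaws open and shut (so a half turn about z gives the same grasp; the last joint's range is limited). The gripper opens to 85 mm and grips with 20 to 120 N. Pads are 22 mm wide; open, the fingers measure 114 mm over their backs; the gripper's body (76 mm by 85 mm) begins 54 mm behind the grasp point. The pads swing forward as they close: fully open they stand 13 mm farther back than shut.
Start: joints at [1, 0.527, 1.433, -0, 1.181, -0.178], TCP at [0.239, 0.577, 0.253] pointing down, gripper open.
Joint ranges: [-3.08, 3.08], [-0.75, 2.2], [0.22, 2.44], [-1.43, 4.57], [0, 2.65], [-2.85, 2.85]. Speed limits (rad/s): [2.79, 2.79, 3.14, 3.14, 3.14, 3.14].

### API

Orientations are given as a unit quaternion [x, y, z, w].
In Python, from station import status, snapshot, manip gives the robot as it stands.
- The arm moves only by the tool move_arm, never from a script. Its argument "plan" is a list that holds one entry, the list of rows, each a list of 7 numbers: the turn, a rotation vector about the tool's x, y, z scaled (see below), then the shift along the tool's x, y, z scaled (see below), then the closure, from 0 (fully open) to 1 (shut). A call has exactly 8 rows; each row is the pose to reach, as a shift and turn from the pose commanded when the call began, along the tool's axes at that moment; what a row does not reach only later rows make up. The controller multiplies each number of a shift by 100 mm and each number of a turn by pi/4 rad. A row lasts 1/8 s, in which the tool goes at most 62.5 mm and 10.7 degrees, less where a joint would pass 70% of its speed; a pose out of reach is approached as far as the arm can. A call with a number of a shift or a turn outside -1 to 1 is refused whole. A call with a gripper value outside its range is refused whole. The fingers move at their own pace and stop on an object; "force" is the grip in N (left out, the last holds). Time passes only in rows, so rows that repeat a pose let the fingers close, or fill a call up. It gives the time, the measured TCP pose, the force and the opening at its end, in the units of the state.
- status.sense(): the state, without advancing time (a new reading comes with each control period).
- snapshot(name): name is "scene" or "top" or "wrist"; returns a dict with "img" (384x512x3 uint8, red, green, blue), "depth" (384x512 float32, m along the optical axis (not along the pixel's ray), 0 where there is no reading), "mtx" (3x3 intrinsics, pixels), "T" (4x4, takes a point from camera to world coordinates). Camera axes: x right, y up, looking along -z (the intrinsics and any distortion apply to the point x, -y, -z); pixel columns grow to the right and rows downward; lengths in m; the calibration is good to about 2 mm. A picture is of the moment at which its call begins.
- manip.sign_off(): hands the job in, once; it reports no verdict.
The state is a dict: "t": time; "q": joint angles; "qd": joint speeds; "tau": joint torques, N m; "tcp_pos": TCP position; "tool_rot": TCP orientation; "force": force on the tool from outside, world axes, zero at the start; "ft_torque": the same for the moment, N m; "finger_gap": opening from 0.0 (shut) to 1.0 (fully open).
Only numpy, scipy, OpenCV 4.12 (cv2) and the standard library are available. Lean on these libraries where they do the work, as an engineer would, in place of code of your own. Each camera call takes 0.05 s, during which the arm holds its last target. There are 200 camera calls.

### The job

The bench scale rocks because the foot below its yellow sticker is too short. With the fingertips, push the orange wedge along the bench, thin edge first, under that foot until it is just snug, so that the corner no longer gives when pressed but is not jacked up either (push it in further and test again if it does). The job finishes while the tips of the closed fingers are still pressing down on the yellow sticker, firmly, with about 10 N, so stop there and keep pressing; lift nothing, do not shove the scale along the bench, and leave everything else alone.

Things in the scene. Friction and masses are not known exactly. Their poses are not given: they have to be found in the camera images.
- scale: low white bench scale with metal top plate, 220 (own x) x 260 (y) mm, top 62 mm and underside 20 mm above the bench, grey display pod on its -x side; about 3 kg, loose, on four domed feet 24 mm across at x = +-85, y = +-105 mm. Origin: bench level under the plate's middle, z up. It stands level on three feet; the short foot (+x, -y) hangs 5 to 9 mm clear, unknown in each run
- sticker (a point): middle of the yellow sticker, 22 mm across, on the scale's top plate straight above the short foot (85, -105, 62 mm in the scale's frame): the place to press, centred, with the fingers shut. Unwedged, more than about 4 N here makes the corner sink 5 to 9 mm; it rises again when let go. Well wedged, it sinks by less than 1.5 mm
- under_corner (a point): point at bench level straight below the short foot (85, -105, 0 mm in the scale's frame; it moves with the scale and does not tell the foot's height)
- wedge: orange wedge, 50 mm wide, 90 g, loose. Origin on its underside; own +y is the way to push it in. Top rises evenly from 3 mm at the thin edge (y = +55 mm) to 16 mm at y = -43, then a 22 mm high back block to y = -55. It starts flat on the bench beside the scale's -y side, own y within 0.06 rad of the scale's, thin edge 5 to 40 mm short of the foot's middle, at most 7 mm off line
- push_face (a point): middle of the wedge's flat rear face (0, -55, 11 mm in its frame); push here along the wedge's +y. Two ears 18 mm high, 40 mm apart, run 13 mm back from the face at its sides; shut fingertips fit between. The wedge slides with under 1 N; snug under the foot the resistance rises steeply: about 5 N of push is snug, much more lifts or shifts the scale
- check_weight: brass check weight with a small knob, 44 mm across, 60 mm tall, standing to the right of the scale. Origin: its foot or underside. Not to be touched
- spice_jar: amber jar with red lid, 52 mm across, 90 mm tall, standing beyond the scale. Origin: its foot or underside. Not to be touched
- cleaner: green bottle with blue cap, 68 mm across, 150 mm tall, left on the bench. Origin: its foot or underside. Not to be touched
- steel_tray: bright metal tray 130 x 190 x 40 mm, far left. Origin: its foot or underside. Not to be touched
- label_roll: white roll of paper labels lying flat, 72 mm across, 45 mm tall, far right. Origin: its foot or underside. Not to be touched
- scraper: flat scraper with black handle lying on the bench at the right. Origin: its foot or underside. Not to be touched
Things that resemble listed ones, but are neither listed nor needed, are in the scene too. Several things have the shape of the wedge; the one meant has the colours described above.

How it is judged:
On the way:
1. the wedge's thin edge has been pushed in past the short foot (y of under_corner in the frame of wedge between -0.04 and 0.05 m and x of under_corner in the frame of wedge between -0.025 and 0.025 m), for 0.2 s.
At the end, for the whole second after the job is handed in: Fingers press the scale within 30 mm of the sticker with over 4 N, off the wedge; the wedge is at least 5 mm past the foot's middle, foot within 25 mm of its centre line, carrying over 3 N; the scale is level within 0.012 rad, at rest, within 20 mm of its start (all of step 1 and contact force between the fingers and scale above 4 N and horizontal distance between the grasp point and sticker below 0.03 m and contact force between wedge and scale above 3 N and angle between scale's own z axis and vertical below 0.012 rad and contact force between the fingers and wedge below 0.3 N and linear speed of each of scale, wedge below 0.01 m/s and angular speed of scale below 0.05 rad/s and distance of scale from where it was at the start of the episode below 0.02 m); the arm keeps its last pose, push and grip.
It fails at once if the wedge is lifted off the bench or tipped over (height (world z) of wedge above 0.012 m or angle between wedge's own z axis and vertical above 0.35 rad).
It fails at once if the scale is lifted or tipped (height (world z) of scale above 0.015 m or angle between scale's own z axis and vertical above 0.13 rad).
It fails at once if the scale is shoved more than 20 mm along the bench (distance of scale from where it was at the start of the episode above 0.02 m).
It fails at once if one of the other things on the bench is moved more than 20 mm or tipped (distance of any of check_weight, spice_jar, cleaner, steel_tray, label_roll, scraper from where it was at the start of the episode above 0.02 m or angle between any of check_weight, spice_jar, cleaner, steel_tray, label_roll, scraper's own z axis and vertical above 0.3 rad).
It also fails if it takes over 45 s, if anything falls off the work surface, if the arm or the gripper's body presses on something with over 40 N, if the wrist force passes 120 N, or if a joint passes its speed limit or range.

## Working session

There is one attempt and no reset: what is moved stays moved. The work goes in short steps, Python scripts to look and compute and a tool call to move; the robot and the scene stay as the last step left them, time stands still between calls to the robot, and variables do not carry over. Pictures are saved under pics/ and viewed, on a budget of 10 in all, crops included, one or two more only if the job needs it, and the job is handed in when it is done.

Besides the shell and the picture viewer there is one more tool, called after "Request:" in YAML: its name, and indented under it one key for each argument. move_arm: Moves the arm, as the interface text tells. Its arguments: {"type":"object","properties":{"plan":{"type":"array"},"force":{"type":"number"}},"required":["plan"]}

```bash
mkdir -p pics; cat > h.py <<'E'
import numpy as np, cv2
from station import status, snapshot, manip
def save(s,n,crop=None,k=1):
    im=s["img"][:,:,::-1]
    if crop: a,b,c,d=crop; im=im[b:d,a:c]
    cv2.imwrite("pics/"+n,cv2.resize(im,None,fx=k,fy=k,interpolation=cv2.INTER_CUBIC))
def ray(s,u,v):
    K=s["mtx"]; d=np.array([(u-K[0,2])/K[0,0],-(v-K[1,2])/K[1,1],-1.]); return s["T"][:3,3],s["T"][:3,:3]@d
def atz(s,u,v,z):
    o,d=ray(s,u,v); return o+d*(z-o[2])/d[2]
def dep(s,u,v):
    o,d=ray(s,u,v); return o+d*s["depth"][int(round(v)),int(round(u))]
E
python3 - <<'E'
from h import *
a=snapshot("top");b=snapshot("scene")
np.savez("t.npz",**a);np.savez("s.npz",**b)
im=np.hstack([a["img"],b["img"]])[:,:,::-1]
cv2.imwrite("pics/1.png",cv2.resize(a["img"][:,:,::-1],None,fx=1.5,fy=1.5)); cv2.imwrite("pics/2.png",cv2.resize(b["img"][:,:,::-1],None,fx=1.5,fy=1.5))
for s in(a,b): print(s["mtx"],s["T"])
print(status.sense())
E
```

```text
[[485.07930066   0.         259.37154755]
 [  0.         485.07930066 198.11530209]
 [  0.           0.           1.        ]] [[-0.02977748  0.99594904 -0.08484579  0.39759481]
 [-0.9994141  -0.02823274  0.01934873  0.0387094 ]
 [ 0.01687492  0.08537223  0.99620621  1.77973672]
 [ 0.          0.          0.          1.        ]]
[[394.632202     0.         259.12271628]
 [  0.         394.632202   189.01847302]
 [  0.           0.           1.        ]] [[ 0.22141951 -0.79142167  0.56975885  1.18637261]
 [ 0.97514769  0.17503505 -0.13582973 -0.13089719]
 [ 0.00777082  0.58567437  0.81050919  0.95461613]
 [ 0.          0.          0.          1.        ]]
{'t': 0.1, 'q': array([ 9.99488101e-01,  5.28376586e-01,  1.43378833e+00,  3.88256313e-06,
        1.18141468e+00, -1.78501217e-01]), 'qd': array([ 1.01125259e-03, -4.01293081e-03, -4.17934117e-03,  5.97536848e-04,
        1.48117743e-04, -2.99197609e-06]), 'tau': array([-4.67646132e-04, -4.43307602e+01, -1.78585428e+01, -2.75131115e-04,
        3.91995942e-03, -7.75072124e-06]), 'tcp_pos': array([0.238876  , 0.57688753, 0.25242486]), 'tool_rot': array([ 1.95143876e-01,  9.80774123e-01, -9.23810851e-04, -3.65464080e-04]), 'force': array([ 0.21700691, -0.2667074 ,  0.0389603 ]), 'ft_torque': array([ 0.04165428, -0.0287135 ,  0.03461706]), 'finger_gap': 1.003778947160798}
```

View pics/1.png

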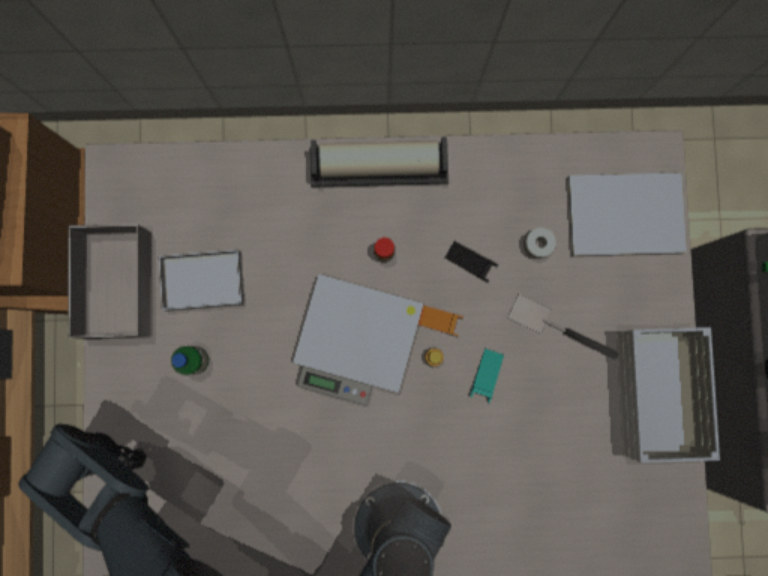

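View pics/2.png

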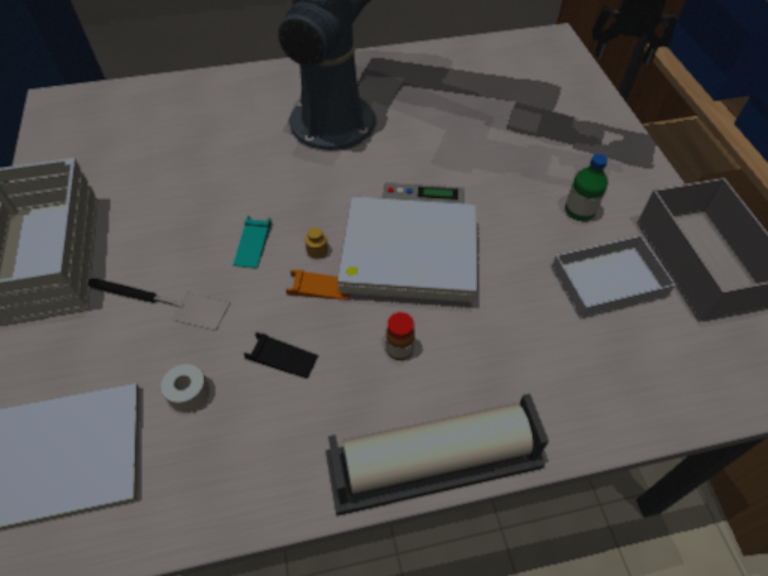

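Three things are wedge-shaped in the top view: orange (438,320), black (470,260) and teal (487,375). The orange one fits: it is the right colour and lies beside the yellow sticker (410,310). I'll confirm that in enlarged crops.

```bash
python3 - <<'E'
from h import *
a=dict(np.load("t.npz"));b=dict(np.load("s.npz"))
A=cv2.resize(a["img"][170:270,190:320],None,fx=6,fy=6,interpolation=cv2.INTER_CUBIC)
cv2.imwrite("pics/3.png",A[:,:,::-1])
B=cv2.resize(b["img"][120:220,180:330],None,fx=5,fy=5,interpolation=cv2.INTER_CUBIC)
cv2.imwrite("pics/4.png",B[:,:,::-1])
E
```

```text
(no output)
```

View pics/3.png

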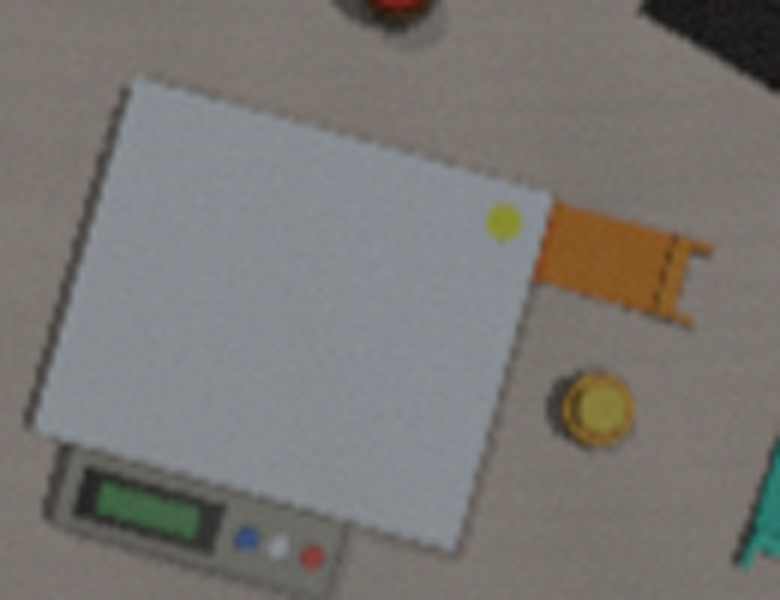

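View pics/4.png

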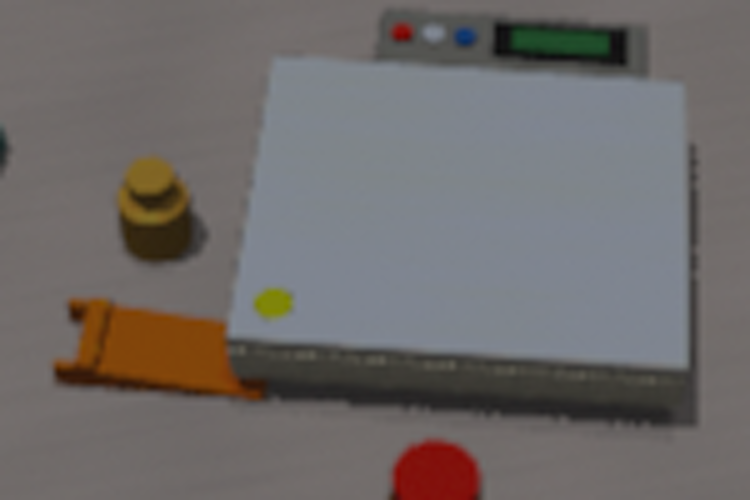

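The crops confirm the orange wedge. It has a back block and two ears at top crop (690,278), and the sticker is at (504,221). The brass weight stands at (598,408). Next I triangulate and work out the frames.

```bash
python3 - <<'E'
from h import *
a=dict(np.load("t.npz"));b=dict(np.load("s.npz"))
t=lambda x,y:(190+(x+.5)/6-.5,170+(y+.5)/6-.5)
s=lambda x,y:(180+(x+.5)/5-.5,120+(y+.5)/5-.5)
def tri(p,q):
    o1,d1=ray(a,*p);o2,d2=ray(b,*q); r=np.linalg.lstsq(np.c_[d1,-d2],o2-o1,rcond=None)[0]
    P,Q=o1+d1*r[0],o2+d2*r[1]; return (P+Q)/2,np.linalg.norm(P-Q)
print("sticker",tri(t(504,221),s(273,303)),"depth",dep(a,*t(504,221)),dep(b,*s(273,303)))
print("TR",tri(t(552,195),s(229,343)),"TL",tri(t(137,78),s(687,367)),"BR",tri(t(457,552),s(273,60)))
C=[atz(a,*t(*c),.062) for c in((137,78),(552,195),(457,552),(33,430))]
TL,TR,BR,BL=C
print(np.round(C,4)); m=sum(C)/4
ex=(TL+TR-BL-BR); ex/=np.linalg.norm(ex); ey=(TL+BL-TR-BR);ey/=np.linalg.norm(ey)
print("mid",m,"ex",ex,"ey",ey,np.arctan2(-ex[1]*-1,ex[0]),np.arctan2(-ey[0],ey[1]))
th=(np.arctan2(ex[1],ex[0])+np.arctan2(-ey[0],ey[1]))/2;R=np.array([[np.cos(th),-np.sin(th)],[np.sin(th),np.cos(th)]])
print("th",th,"sticker pred",m[:2]+R@[.085,-.105],"sticker z62",atz(a,*t(504,221),.062))
# wedge orange mask rear & axis
hsv=cv2.cvtColor(a["img"],cv2.COLOR_RGB2HSV)
for n,p,z in(("earA",(713,247),.018),("earB",(690,325),.018),("rearA",(690,242),.022),("rearB",(672,315),.022),("seamA",(678,238),.019),("seamB",(660,305),.019),("edgeN",(552,203),.010),("edgeF",(537,280),.010)):
    P=atz(a,*t(*p),z); print(n,np.round(P[:2],4),"in scale",np.round(R.T@(P[:2]-m[:2]),4))
print("earA",tri(t(713,247),s(58,372)),"earB",tri(t(690,325),s(72,302)))
print("weight",atz(a,*t(598,408),.055))
E
```

```text
sticker (array([ 0.51300457, -0.04382952,  0.06137706]), np.float64(0.0008690074956886242)) depth [ 0.51300342 -0.04431097  0.0602751 ] [ 0.51214415 -0.04328031  0.06011896]
TR (array([ 0.52839767, -0.07290184,  0.05208379]), np.float64(0.001851688611989291)) TL (array([0.6048189 , 0.17214203, 0.05933538]), np.float64(0.0025161332941208616)) BR (array([ 0.31935705, -0.00892754,  0.05461853]), np.float64(0.003427941357012813))
[[ 0.6041  0.1707  0.062 ]
 [ 0.5275 -0.0732  0.062 ]
 [ 0.3194 -0.0104  0.062 ]
 [ 0.398   0.2361  0.062 ]]
mid [0.46223822 0.08082077 0.062     ] ex [ 0.95532994 -0.29554136  0.        ] ey [0.30166398 0.95341431 0.        ] -0.3000221442476723 -0.3064374594258524
th -0.30322980183676235 sticker pred [ 0.51200683 -0.04477018] sticker z62 [ 0.51288765 -0.04422769  0.062     ]
earA [ 0.4964 -0.1728] in scale [ 0.1083 -0.2318]
earB [ 0.4495 -0.157 ] in scale [ 0.0589 -0.2308]
rearA [ 0.4996 -0.1585] in scale [ 0.1071 -0.2172]
rearB [ 0.4557 -0.1459] in scale [ 0.0615 -0.2183]
seamA [ 0.5024 -0.1516] in scale [ 0.1077 -0.2098]
seamB [ 0.4621 -0.1392] in scale [ 0.0656 -0.21  ]
edgeN [ 0.5265 -0.0764] in scale [ 0.1083 -0.1308]
edgeF [ 0.4798 -0.0657] in scale [ 0.0605 -0.1346]
earA (array([ 0.49697149, -0.17201565,  0.01038737]), np.float64(0.0033802891115584707)) earB (array([ 0.44974289, -0.15667755,  0.01289678]), np.float64(0.001823760518719379))
weight [ 0.40099772 -0.09658712  0.055     ]
```

Request:
move_arm:
  plan:
    - [[0,0,-0.06,-0.25,-0.25,0,1],[0,0,-0.115,-0.5,-0.5,0,1],[0,0,-0.115,-0.7,-0.7,0,1],[0,0,-0.115,-0.95,-0.95,0,1],[0,0,-0.115,-0.95,-0.95,0,1],[0,0,-0.115,-0.95,-0.95,0,1],[0,0,-0.115,-0.95,-0.95,0,1],[0,0,-0.115,-0.95,-0.95,0,1]]
  force: 60

```text
t: 1.1
tcp_pos: [0.2902, 0.4539, 0.2532]
tool_rot: [0.15, 0.989, 0.0, -0.0]
force: [-0.3, 0.4, 0.2]
finger_gap: -0.001
```

Request:
move_arm:
  plan:
    - [[0,0,0,-0.2,-0.2,0,1],[0,0,0,-0.4,-0.4,0,1],[0,0,0,-0.6,-0.6,0,1],[0,0,0,-0.8,-0.8,0,1],[0,0,0,-0.95,-1,0,1],[0,0,0,-0.95,-1,0,1],[0,0,0,-0.95,-1,0,1],[0,0,0,-0.95,-1,0,1]]

```text
t: 2.1
tcp_pos: [0.3512, 0.3303, 0.2533]
tool_rot: [0.15, 0.989, 0.0, 0.0]
force: [-0.1, 0.2, 0.6]
finger_gap: -0.003
```

Request:
move_arm:
  plan:
    - [[0,0,0,-0.2,-0.2,0,1],[0,0,0,-0.4,-0.4,0,1],[0,0,0,-0.6,-0.6,0,1],[0,0,0,-0.8,-0.8,0,1],[0,0,0,-0.95,-1,0,1],[0,0,0,-0.95,-1,0,1],[0,0,0,-0.95,-1,0,1],[0,0,0,-0.95,-1,0,1]]

```text
t: 3.1
tcp_pos: [0.4119, 0.2066, 0.2533]
tool_rot: [0.15, 0.989, 0.0, -0.0]
force: [-0.5, 0.1, 0.2]
finger_gap: -0.001
```

Request:
move_arm:
  plan:
    - [[0,0,0,-0.2,-0.2,0,1],[0,0,0,-0.4,-0.4,0,1],[0,0,0,-0.6,-0.6,0,1],[0,0,0,-0.8,-0.8,0,1],[0,0,0,-0.95,-1,0,1],[0,0,0,-0.95,-1,0,1],[0,0,0,-0.95,-1,0,1],[0,0,0,-0.95,-1,0,1]]

```text
t: 4.1
tcp_pos: [0.4727, 0.083, 0.2533]
tool_rot: [0.15, 0.989, 0.0, -0.0]
force: [0.0, 0.7, 0.7]
finger_gap: 0.004
```

Request:
move_arm:
  plan:
    - [[0,0,0,-0.15,-0.2,0,1],[0,0,0,-0.3,-0.4,0,1],[0,0,0,-0.45,-0.6,0,1],[0,0,0,-0.6,-0.8,0,1],[0,0,0,-0.7,-1,0,1],[0,0,0,-0.7,-1,0,1],[0,0,0,-0.7,-1,0,1],[0,0,0,-0.7,-1,0,1]]

```text
t: 5.1
tcp_pos: [0.5099, -0.0332, 0.2533]
tool_rot: [0.15, 0.989, 0.0, -0.0]
force: [0.9, -0.3, 0.2]
finger_gap: 0.002
```

Request:
move_arm:
  plan:
    - [[0,0,0,0,-0.2,0.2,1],[0,0,0,0,-0.4,0.4,1],[0,0,0,0,-0.6,0.6,1],[0,0,0,0,-0.8,0.8,1],[0,0,0,0,-1,0.9,1],[0,0,0,0,-1,0.9,1],[0,0,0,0,-1,0.9,1],[0,0,0,0,-1,0.9,1]]

```text
t: 6.1
tcp_pos: [0.481, -0.129, 0.1639]
tool_rot: [0.15, 0.989, -0.0, 0.001]
force: [-0.8, -0.5, 0.4]
finger_gap: -0.007
```

Request:
move_arm:
  plan:
    - [[0,0,0,0,-0.2,0.1,1],[0,0,0,-0.02,-0.4,0.2,1],[0,0,0,-0.03,-0.5,0.3,1],[0,0,0,-0.03,-0.5,0.4,1],[0,0,0,-0.03,-0.5,0.5,1],[0,0,0,-0.03,-0.5,0.6,1],[0,0,0,-0.03,-0.5,0.7,1],[0,0,0,-0.03,-0.5,0.7,1]]

```text
t: 7.1
tcp_pos: [0.4681, -0.1779, 0.0924]
tool_rot: [0.151, 0.989, 0.0, -0.001]
force: [-0.8, -0.0, 0.1]
finger_gap: 0.004
```

```bash
python3 - <<'E'
from h import *
w=snapshot("wrist");np.savez("w1.npz",**w)
save(w,"5.png",None,1.5); print(w["T"],w["mtx"],status.sense()["tcp_pos"])
E
```

```text
[[ 2.97572040e-01 -9.21613924e-01 -2.49155885e-01  4.05142706e-01]
 [ 9.54699165e-01  2.87428952e-01  7.70331173e-02 -1.58625795e-01]
 [ 6.19821414e-04 -2.60791818e-01  9.65394864e-01  2.13370153e-01]
 [ 0.00000000e+00  0.00000000e+00  0.00000000e+00  1.00000000e+00]] [[290.37372327   0.         253.89624976]
 [  0.         290.37372327 188.39751672]
 [  0.           0.           1.        ]] [ 0.46833733 -0.17811306  0.09286965]
```

View pics/5.png

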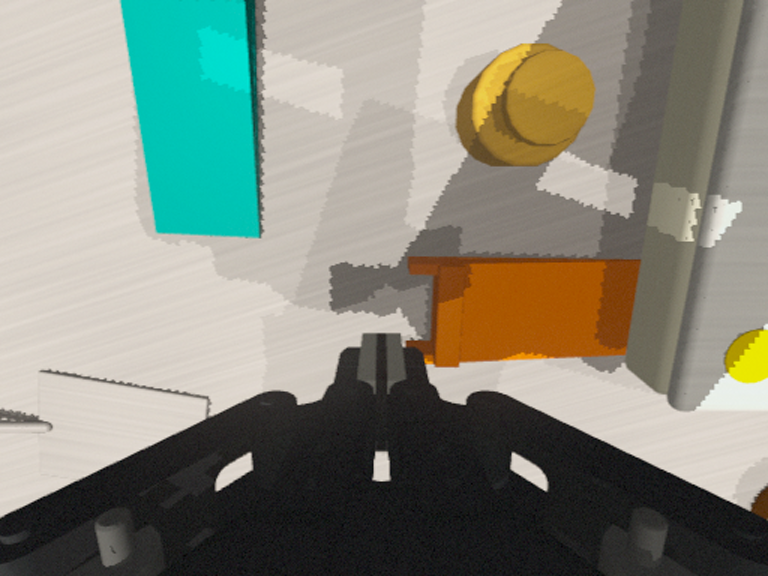

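The wrist view shows the wedge's rear block edge at about (433,264) to (434,366) and its ear ends at (409,258) and (407,342). The fingertips at (381,335) are behind the wedge. The check weight is at (530,105), clear of the arm.

```bash
python3 - <<'E'
from h import *
a=dict(np.load("w1.npz"));S=np.array([.5127,-.0444]);th=-.303
R=np.array([[np.cos(th),-np.sin(th)],[np.sin(th),np.cos(th)]])
f=lambda p:R.T@(p-S)
for n,x,y,z in(("earL",409,258,.018),("earR",407,342,.018),("rearL",434,266,.022),("rearR",435,367,.022),("frontL",462,264,.022),("sideL near scale",637,260,.006),("sideR",625,355,.006),("stick",757,357,.062),("rearL foot",433,340,.005)):
    P=atz(a,(x+.5)/1.5-.5,(y+.5)/1.5-.5,z);print(n,np.round(P[:2],4),np.round(f(P[:2]),4))
print("tcp",f(status.sense()["tcp_pos"][:2]))
E
```

```text
earL [ 0.4481 -0.1585] [-0.0276 -0.1282]
earR [ 0.4875 -0.1711] [ 0.0137 -0.1284]
rearL [ 0.4541 -0.1488] [-0.0248 -0.1171]
rearR [ 0.5022 -0.1616] [ 0.025 -0.115]
frontL [ 0.457  -0.1365] [-0.0257 -0.1046]
sideL near scale [ 0.4847 -0.0529] [-0.0242 -0.0165]
sideR [ 0.533  -0.0664] [ 0.026  -0.0149]
stick [ 0.5142 -0.0438] [0.0012 0.001 ]
rearL foot [ 0.4959 -0.1588] [ 0.0181 -0.1142]
tcp [-0.0024438 -0.140859 ]
```

Request:
move_arm:
  plan:
    - [[0,0,0,-0.02,0,0.15,1],[0,0,0,-0.02,0,0.3,1],[0,0,0,-0.02,0,0.45,1],[0,0,0,-0.02,0,0.6,1],[0,0,0,-0.02,0,0.65,1],[0,0,0,-0.02,0,0.65,1],[0,0,0,-0.02,0.05,0.65,1],[0,0,0,-0.02,0.05,0.65,1]]

```text
t: 8.15
tcp_pos: [0.4722, -0.1739, 0.0288]
tool_rot: [0.15, 0.989, -0.0, 0.0]
force: [-0.7, 0.2, -0.4]
finger_gap: -0.003
```

Request:
move_arm:
  plan:
    - [[0,0,0,0,0.04,0,1],[0,0,0,0,0.08,0,1],[0,0,0,0,0.12,0,1],[0,0,0,0,0.16,0,1],[0,0,0,0,0.2,0,1],[0,0,0,0,0.2,0,1],[0,0,0,0,0.2,0,1],[0,0,0,0,0.2,0,1]]

```text
t: 9.15
tcp_pos: [0.4778, -0.1552, 0.0283]
tool_rot: [0.151, 0.989, 0.0, -0.0]
force: [-0.1, -0.7, -0.2]
finger_gap: -0.0
```

Request:
move_arm:
  plan:
    - [[0,0,0,0,0.02,0,1],[0,0,0,0,0.04,0,1],[0,0,0,0,0.06,0,1],[0,0,0,0,0.06,0,1],[0,0,0,0,0.06,0,1],[0,0,0,0,0.06,0,1],[0,0,0,0,0.06,0,1],[0,0,0,0,0.06,0,1]]

```text
t: 10.15
tcp_pos: [0.4796, -0.1494, 0.0283]
tool_rot: [0.151, 0.989, -0.0, -0.0]
force: [-0.1, 0.4, -0.3]
finger_gap: -0.001
```

```bash
cat > f.py <<'E'
from h import *
S=np.array([.5127,-.0444]);th=-.303
R=np.array([[np.cos(th),-np.sin(th)],[np.sin(th),np.cos(th)]])
s=status.sense();print(s["t"],"rel",R.T@(s["tcp_pos"][:2]-S),"z",s["tcp_pos"][2],"F scale axes",R.T@s["force"][:2],s["force"][2])
E
python3 f.py
```

```text
10.15 rel [-0.00022568 -0.11010987] z 0.02832918248690639 F scale axes [-0.22958573  0.30411064] -0.30212824959946355
```

Request:
move_arm:
  plan:
    - [[0,0,0,0,0.02,0,1],[0,0,0,0,0.04,0,1],[0,0,0,0,0.05,0,1],[0,0,0,0,0.05,0,1],[0,0,0,0,0.05,0,1],[0,0,0,0,0.05,0,1],[0,0,0,0,0.05,0,1],[0,0,0,0,0.05,0,1]]

```text
t: 11.15
tcp_pos: [0.4811, -0.1447, 0.0283]
tool_rot: [0.151, 0.989, -0.0, 0.0]
force: [-0.3, -0.4, 0.3]
finger_gap: -0.002
```

```bash
python3 f.py; python3 -c "
from h import *
a=snapshot('scene');np.savez('s2.npz',**a);save(a,'6.png',(170,110,340,230),4)"
```

```text
11.15 rel [-0.00019902 -0.10511013] z 0.028328860872364855 F scale axes [-0.18176071 -0.44169893] 0.2776342619837289
```

View pics/6.png

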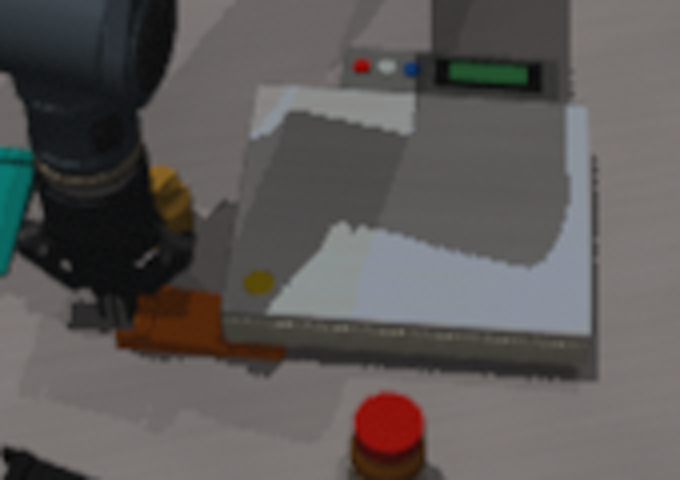

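The wedge is sliding in: its rear is at (120,330), its thin edge is under the plate at about (283,352), and the scale hasn't moved. I'll keep pushing in small steps.

Request:
move_arm:
  plan:
    - [[0,0,0,0,0.02,0,1],[0,0,0,0,0.04,0,1],[0,0,0,0,0.04,0,1],[0,0,0,0,0.04,0,1],[0,0,0,0,0.04,0,1],[0,0,0,0,0.04,0,1],[0,0,0,0,0.04,0,1],[0,0,0,0,0.04,0,1]]

```text
t: 12.2
tcp_pos: [0.4823, -0.1408, 0.0283]
tool_rot: [0.151, 0.989, 0.0, -0.0]
force: [-0.2, -0.5, 0.2]
finger_gap: 0.003
```

```bash
python3 f.py
```

```text
12.2 rel [-0.00021299 -0.10110036] z 0.02830812608390066 F scale axes [-0.06123531 -0.49602946] 0.23249140633980256
```

Request:
move_arm:
  plan:
    - [[0,0,0,0,0.02,0,1],[0,0,0,0,0.04,0,1],[0,0,0,0,0.04,0,1],[0,0,0,0,0.04,0,1],[0,0,0,0,0.04,0,1],[0,0,0,0,0.04,0,1],[0,0,0,0,0.04,0,1],[0,0,0,0,0.04,0,1]]

```text
t: 13.2
tcp_pos: [0.4835, -0.137, 0.0283]
tool_rot: [0.151, 0.989, 0.0, -0.0]
force: [0.1, -0.5, 0.1]
finger_gap: -0.004
```

```bash
python3 f.py
```

```text
13.2 rel [-0.0002198  -0.09711852] z 0.028315604115984223 F scale axes [ 0.2093763  -0.43617161] 0.05827674090977564
```

Request:
move_arm:
  plan:
    - [[0,0,0,0,0.02,0,1],[0,0,0,0,0.04,0,1],[0,0,0,0,0.04,0,1],[0,0,0,0,0.04,0,1],[0,0,0,0,0.04,0,1],[0,0,0,0,0.04,0,1],[0,0,0,0,0.04,0,1],[0,0,0,0,0.04,0,1]]

```text
t: 14.2
tcp_pos: [0.4847, -0.1332, 0.0283]
tool_rot: [0.151, 0.989, -0.0, -0.0]
force: [0.4, -0.5, 0.3]
finger_gap: -0.001
```

```bash
python3 f.py
```

```text
14.2 rel [-0.00022023 -0.09310431] z 0.028311346994355856 F scale axes [ 0.48866382 -0.37058615] 0.3216129634150529
```

Request:
move_arm:
  plan:
    - [[0,0,0,0,0.02,0,1],[0,0,0,0,0.04,0,1],[0,0,0,0,0.04,0,1],[0,0,0,0,0.04,0,1],[0,0,0,0,0.04,0,1],[0,0,0,0,0.04,0,1],[0,0,0,0,0.04,0,1],[0,0,0,0,0.04,0,1]]

```text
t: 15.2
tcp_pos: [0.4859, -0.1294, 0.0283]
tool_rot: [0.151, 0.989, -0.0, 0.0]
force: [-0.2, 0.4, 1.2]
finger_gap: -0.001
```

```bash
python3 f.py
```

```text
15.2 rel [-0.00020384 -0.08911484] z 0.028310205495393523 F scale axes [-0.29251009  0.35960351] 1.154737792958455
```

Request:
move_arm:
  plan:
    - [[0,0,0,0,0.01,0,1],[0,0,0,0,0.02,0,1],[0,0,0,0,0.03,0,1],[0,0,0,0,0.03,0,1],[0,0,0,0,0.03,0,1],[0,0,0,0,0.03,0,1],[0,0,0,0,0.03,0,1],[0,0,0,0,0.03,0,1]]

```text
t: 16.2
tcp_pos: [0.4868, -0.1265, 0.0283]
tool_rot: [0.151, 0.989, 0.0, -0.0]
force: [0.3, -1.2, -0.7]
finger_gap: -0.002
```

```bash
python3 f.py
```

```text
16.2 rel [-0.000241  -0.0860572] z 0.028314353412425396 F scale axes [ 0.59993966 -1.05831753] -0.6629528545888033
```

Request:
move_arm:
  plan:
    - [[0,0,0,0,0.01,0,1],[0,0,0,0,0.02,0,1],[0,0,0,0,0.03,0,1],[0,0,0,0,0.03,0,1],[0,0,0,0,0.03,0,1],[0,0,0,0,0.03,0,1],[0,0,0,0,0.03,0,1],[0,0,0,0,0.03,0,1]]

```text
t: 17.2
tcp_pos: [0.4878, -0.1238, 0.0283]
tool_rot: [0.151, 0.989, -0.0, 0.0]
force: [-0.9, -4.1, -0.5]
finger_gap: -0.0
```

```bash
python3 f.py
```

```text
17.2 rel [-0.00011041 -0.08317558] z 0.028326893378281332 F scale axes [ 0.33207385 -4.23647958] -0.5443772794408782
```

Request:
move_arm:
  plan:
    - [[0,0,0,0,0.005,0,1],[0,0,0,0,0.01,0,1],[0,0,0,0,0.01,0,1],[0,0,0,0,0.01,0,1],[0,0,0,0,0.01,0,1],[0,0,0,0,0.01,0,1],[0,0,0,0,0.01,0,1],[0,0,0,0,0.01,0,1]]

```text
t: 18.2
tcp_pos: [0.4879, -0.1229, 0.0283]
tool_rot: [0.151, 0.989, -0.0, -0.0]
force: [-0.7, -5.6, 0.1]
finger_gap: -0.001
```

```bash
python3 f.py
```

```text
18.2 rel [-0.00021339 -0.08226986] z 0.02832626940781732 F scale axes [ 0.99461995 -5.52543254] 0.11381831999615921
```

That's 5.5 N of push, so it's snug. Now I back off, rise, go over the sticker and press.

Request:
move_arm:
  plan:
    - [[0,0,0,0,-0.08,0,1],[0,0,0,0,-0.12,0,1],[0,0,0,0,-0.12,-0.4,1],[0,0,0,0,-0.12,-0.8,1],[0,0,0,0,-0.12,-0.8,1],[0,0,0,0,0.3,-0.8,1],[0,0,0,0,0.6,-0.8,1],[0,0,0,0,0.82,-0.8,1]]

```text
t: 19.2
tcp_pos: [0.5117, -0.0429, 0.1072]
tool_rot: [0.15, 0.989, 0.0, -0.001]
force: [1.1, 0.8, 0.7]
finger_gap: 0.004
```

Request:
move_arm:
  plan:
    - [[0,0,0,0,0,0,1],[0,0,0,0,0,0.05,1],[0,0,0,0,0,0.1,1],[0,0,0,0,0,0.15,1],[0,0,0,0,0,0.19,1],[0,0,0,0,0,0.21,1],[0,0,0,0,0,0.21,1],[0,0,0,0,0,0.21,1]]

```text
t: 20.2
tcp_pos: [0.5126, -0.0444, 0.0875]
tool_rot: [0.151, 0.989, -0.0, 0.0]
force: [-0.8, -0.4, -0.0]
finger_gap: -0.0
```

```bash
python3 f.py; python3 -c "
from h import *
a=snapshot('scene');np.savez('s3.npz',**a);save(a,'7.png',(170,110,340,230),4)"
```

```text
20.2 rel [-1.29064971e-04 -7.39938455e-05] z 0.08746708947528233 F scale axes [-0.69285437 -0.63084377] -0.01769709231617518
```

View pics/7.png

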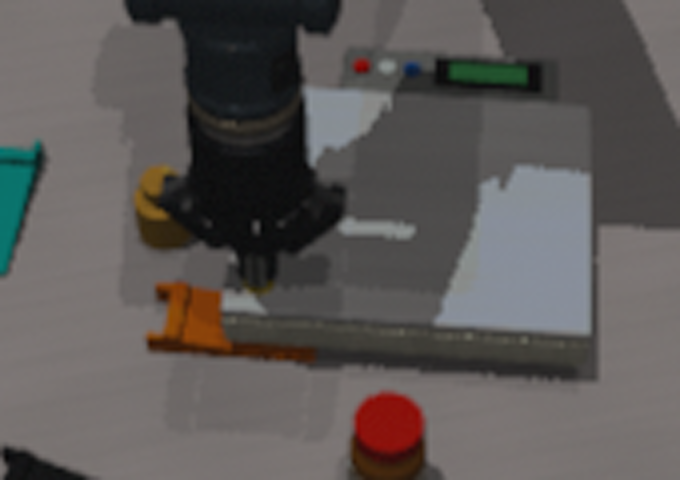

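The tips are over the sticker at (257,285). The wedge is in, with its thin edge at (312,357), and the scale is where it was. I'll now find contact, then press.

Request:
move_arm:
  plan:
    - [[0,0,0,0,0,0.01,1],[0,0,0,0,0,0.02,1],[0,0,0,0,0,0.03,1],[0,0,0,0,0,0.04,1],[0,0,0,0,0,0.04,1],[0,0,0,0,0,0.04,1],[0,0,0,0,0,0.04,1],[0,0,0,0,0,0.04,1]]

```text
t: 21.25
tcp_pos: [0.5125, -0.0444, 0.0836]
tool_rot: [0.151, 0.989, -0.0, 0.0]
force: [0.4, -0.3, 5.6]
finger_gap: -0.003
```

```bash
python3 f.py
```

```text
21.25 rel [-2.32121801e-04 -7.33491365e-05] z 0.0836087861380382 F scale axes [ 0.47049171 -0.18676767] 5.575634397972947
```

Request:
move_arm:
  plan:
    - [[0,0,0,0,0,0.003,1],[0,0,0,0,0,0.005,1],[0,0,0,0,0,0.005,1],[0,0,0,0,0,0.005,1],[0,0,0,0,0,0.005,1],[0,0,0,0,0,0.005,1],[0,0,0,0,0,0.005,1],[0,0,0,0,0,0.005,1]]

```text
t: 22.25
tcp_pos: [0.5125, -0.0444, 0.0835]
tool_rot: [0.151, 0.989, -0.0, 0.0]
force: [-1.8, 1.3, 8.7]
finger_gap: -0.001
```

```bash
python3 f.py
```

```text
22.25 rel [-2.06947443e-04 -9.88422029e-05] z 0.08351497032912 F scale axes [-2.14672131  0.69615426] 8.721994606442342
```

Request:
move_arm:
  plan:
    - [[0,0,0,0,0,0.003,1],[0,0,0,0,0,0.003,1],[0,0,0,0,0,0.003,1],[0,0,0,0,0,0.003,1],[0,0,0,0,0,0.003,1],[0,0,0,0,0,0.003,1],[0,0,0,0,0,0.003,1],[0,0,0,0,0,0.003,1]]

```text
t: 23.25
tcp_pos: [0.5125, -0.0444, 0.0835]
tool_rot: [0.151, 0.989, -0.0, 0.0]
force: [-2.5, 0.5, 10.8]
finger_gap: 0.001
```

```bash
python3 f.py; python3 - <<'E'
from h import *
a=snapshot("scene");b=dict(np.load("s.npz"))
save(a,"8.png",(170,110,340,230),4)
# scale tilt from depth of the top plate, before/after (visible far corner region)
for s in(b,a):
    u,v=np.meshgrid(np.arange(512),np.arange(384));K=s["mtx"];d=s["depth"]
    P=np.stack([(u-K[0,2])/K[0,0]*d,-(v-K[1,2])/K[1,1]*d,-d],-1)@s["T"][:3,:3].T+s["T"][:3,3]
    th=-.303;R=np.array([[np.cos(th),-np.sin(th)],[np.sin(th),np.cos(th)]])
    q=(P[...,:2]-[.4629,.0812])@R
    m=(abs(q[...,0])<.1)&(abs(q[...,1])<.12)&(abs(P[...,2]-.061)<.008)&(d>0)
    c=np.linalg.lstsq(np.c_[q[m],np.ones(m.sum())],P[m][:,2],rcond=None)[0];print("slopes",c,m.sum())
E
python3 f.py
```

```text
23.25 rel [-0.0001826  -0.00010218] z 0.08346742688075483 F scale axes [-2.54821786 -0.23335917] 10.81681296711276
slopes [-0.00185529  0.00071358  0.06118208] 4257
slopes [-0.00155055  0.00081019  0.06119673] 3488
23.3 rel [-2.03782612e-04 -9.56073467e-05] z 0.08345694779129573 F scale axes [-1.35030803 -0.09366594] 10.322836773077553
```

View pics/8.png

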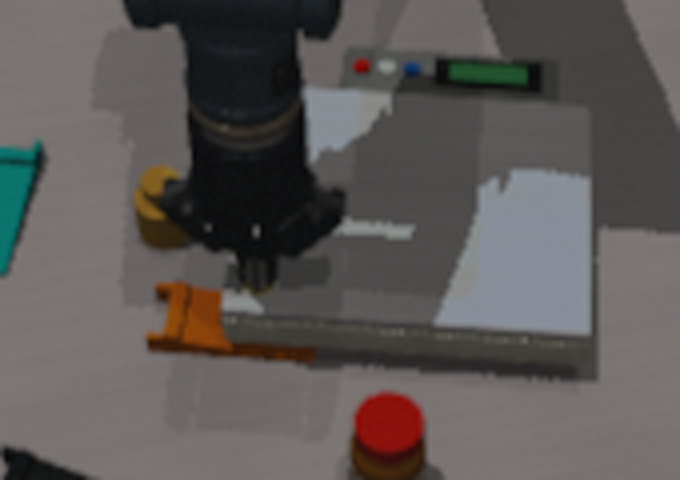

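The scale is level, with its slope unchanged to within 0.0003. The corner sank only about 0.15 mm between 5.6 and 10.8 N, and the wedge stayed put, with its thin edge still at (312,357). Handing in while pressing.

```bash
python3 -c "
from h import *
print(manip.sign_off())"
```

```text
the job is handed in; nothing more can be done
None
```

I pushed the orange wedge under the short foot until it was snug. The push force was near zero at first, then rose to 5.5 N, with the thin edge about 42 mm past the foot's middle. I then backed off and pressed the yellow sticker with the closed fingertips, and handed the job in at about 23 s while still pressing.

**Last checks:**
- **Press:** about 10.3 N downward, with the tips within 1 mm of the sticker's measured middle.
- **Corner:** it gave only about 0.15 mm between 5.6 N and 10.8 N, so it no longer sinks.
- **Scale:** level, with its slope from the depth image changed by no more than 0.0003 rad since the start. It had not visibly shifted in the last pictures.
- **Side force:** the fingers read a small sideways force of 1 to 2.5 N while pressing; nothing moved.

No check failed. I could not measure the load on the wedge directly; I take it as carried because the corner holds firm.

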